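# Put the dried strainer and funnel away with their own kind

## Task

The tea strainer and the funnel have dried: put each away with its own kind. Lay the strainer flat in the wooden flap-lid box with the tea spoon, wholly inside and below the rim so that the flap could shut over it, and stand the funnel mouth down on the floor of the slatted crate beside the jam jar. Leave the other things on the shelf where they are and the jam jar upright.

Things in the scene. Friction and masses are not known exactly. Their poses are not given: they have to be found in the camera images.
- strainer: Stainless steel tea strainer, 167 mm long, about 90 g, lying rim down, mesh dome up. Origin: centre of the round rim, underside; z up. Rim 68 mm across, 14 mm high; the dome rises to 40 mm. A straight stiff bar handle, 13 mm wide, 3 to 14 mm above the underside, runs from x = -34 to -120 mm; two lugs reach to x = +47 mm. Centre of mass about 20 mm from the origin towards the handle.
- strainer_grip (a point): Point on the strainer's handle at (-52, 0, 8.5) mm in its frame, mid-height of the bar, 18 mm clear of the rim: a good place to grip, fingers closing across the handle (along the strainer's y). Axes as the strainer's.
- strainer_end (a point): Free end of the strainer's handle, at (-120, 0, 8.5) mm in the strainer's frame.
- funnel: Orange silicone (stiff) funnel, about 60 g, standing mouth down, spout up. Origin: centre of the mouth on the underside; z up along the spout. Mouth 96 mm across, cone narrowing to 23 mm across at 56 mm height, then a slightly tapered spout to 17 mm across at its top, 108 mm up. Can be gripped by the spout from above.
- funnel_spout (a point): Point on the funnel's axis in the spout, 90 mm above the mouth; the spout is 19 mm across there.
- tea_box: Wooden box, fixed, open with its flap lid folded back. Outside 165 mm (x) by 220 mm (y) by 70 mm high; walls and floor 8 mm, so inside 149 by 204 mm. Origin: centre of the underside; the flap is hinged on the +x rim. A tea spoon lies inside along the +x wall; the rest of the box is free.
- flap (a joint): Angle of the box's flap lid, rad: 0 shut, 2.3 fully back. It starts open at 1.9 to 2.25 (leaning away over +x), stays where it is by a stiff hinge and can be left so. The flap is 8 mm thick and about 165 mm from hinge to free edge.
- crate: Slatted wooden crate, fixed, open-topped. Outside 170 mm (x) by 220 mm (y) by 80 mm high; walls and floor 8 mm, so inside 154 by 204 mm. Origin: centre of the underside. A jam jar stands in its +y half; the -y half is free.
- caddy_spoon: Small steel tea spoon, 93 mm long, 30 mm wide, 9 mm high, lying in the box along its +x wall, 30 g. Origin: under the bowl's centre; its handle runs along its own -x.
- jam_jar: Jam jar with a steel lid, 68 mm across, 85 mm high, 0.3 kg, standing loose in the crate's +y half. Origin: centre of the underside.
- vase: Green glass vase, 78 mm across, 185 mm high, standing loose at the back. Origin: centre of the underside.
- jug: Grey plastic measuring jug turned upside down, 104 mm across its mouth, 130 mm high, loose. Origin: centre of the mouth, on the shelf; its handle sticks out 90 mm to its own +x.
- tea_tin: Round aluminium tea tin, 79 mm across, 112 mm high, standing loose near the robot. Origin: centre of the underside.
- mug: Blue ceramic mug, 82 mm across, 90 mm high, loose, near the robot. Origin: centre of the underside; handle to its own +y.
- wooden_spoon: Wooden spoon, 200 mm long, 58 mm wide at the bowl, lying loose at the robot's right, along its own x. Origin: its middle, on the underside.
- oil_bottle: Amber glass oil bottle, 62 mm across, 190 mm high, standing loose at the robot's left. Origin: centre of the underside.
Things that resemble listed ones, but are neither listed nor needed, are in the scene too. There is more than one size of the funnel; the job needs the smallest.

How it is judged (in metres and radians):
At the end, for the whole second after the job is handed in: The strainer lies at rest wholly inside the wooden box, flat within 0.3 rad (either way up), bowl and handle end below the rim; the funnel stands at rest mouth down inside the slatted crate, upright within 0.25 rad, its mouth within 17 mm of the crate's floor (x of strainer in the frame of tea_box between -0.05 and 0.05 m and y of strainer in the frame of tea_box between -0.08 and 0.08 m and x of strainer_end in the frame of tea_box between -0.078 and 0.078 m and y of strainer_end in the frame of tea_box between -0.106 and 0.106 m and z of strainer in the frame of tea_box between 0 and 0.055 m and z of strainer_end in the frame of tea_box below 0.06 m and (angle between strainer's own z axis and vertical below 0.3 rad or angle between strainer's own z axis and vertical above 2.84 rad) and x of funnel in the frame of crate between -0.055 and 0.055 m and y of funnel in the frame of crate between -0.08 and 0.08 m and z of funnel in the frame of crate between 0 and 0.025 m and angle between funnel's own z axis and vertical below 0.25 rad and linear speed of each of strainer, funnel below 0.03 m/s); the robot touches nothing.
It fails at once if a bystander on the shelf (vase, jug, tea tin, mug, wooden spoon, oil bottle) is shifted by more than 40 mm (distance of any of vase, jug, tea_tin, mug, wooden_spoon, oil_bottle from where it was at the start of the episode above 0.04 m).
It fails at once if the vase, the oil bottle or the jam jar is tipped by more than 0.5 rad (angle between any of vase, oil_bottle, jam_jar's own z axis and vertical above 0.5 rad).
It also fails if it takes over 53 s, if anything falls off the work surface, if the arm or the gripper's body presses on something with over 40 N, if the wrist force passes 120 N, or if a joint passes its speed limit or range.

## Robot

A 6-joint arm with a two-finger parallel gripper is mounted at the origin on the work surface. World frame = base frame: x ahead of the robot, y to its left, z up, the work surface at z = 0. Lengths are in m, angles in degrees, forces in N, time in s.
With the tool pointing down it reaches from about 0.3 to 0.85 m from the base axis. Payload 5.4 kg.
Tool frame: the origin (TCP) lies at the very end of the fingers, on their centre line; the grasp point (between the pads) lies 19 mm behind it; z points along the fingers, y is the line along which they close (so a half turn about z gives the same grasp; the last joint's range is limited). The gripper opens to 85 mm and grips with 20 to 120 N. Pads are 22 mm wide; open, the fingers measure 114 mm over their backs; the gripper's body (76 mm by 85 mm) begins 54 mm behind the grasp point. The pads swing forward as they close: fully open they stand 13 mm farther back than shut.
Start: joints at [62.733, 9.076, 91.501, -0, 79.423, -12.038], TCP at [0.151, 0.555, 0.193] pointing down, gripper open.
Joint ranges: [-166.64, 166.64], [-54.1, 131.32], [10.49, 154.53], [-73.88, 253.88], [9.74, 151.15], [-171.62, 171.62]. Speed limits (degrees/s): [147.25, 147.25, 180, 180, 180, 180].

## Interface

Orientations are given as a 3x3 rotation matrix whose columns are the frame's x, y, z axes.
In Python, from station import bot, optics, sign_off gives the robot as it stands. The module is installed in compiled form; this text tells all that it offers.
- The arm moves only by the tool step_arm, never from a script. Its argument "steps" is a list of rows, each a list of 5 numbers: the finger opening in cm, from 0 to 8.54, then the shift along the tool's x, y, z in cm, then the turn about the tool's z in rad. A call has 1 to 12 rows; each row shifts and turns the commanded pose from where the row before left it, along the tool's axes as they then stand; what a row does not reach is not made up. A row lasts 1/12 s, in which the tool goes at most 41.7 mm and 7.16 degrees, less where a joint would pass 70% of its speed; a pose out of reach is approached as far as the arm can. A call with a gripper value outside its range is refused whole. The fingers move at their own pace and stop on an object; the grip force is fixed at half the most. Time passes only in rows, so rows that do not move let the fingers close. It gives the time, the measured TCP pose, the force, the opening and the grip force at its end, in the units of the state.
- bot.get_obs(): the state, without advancing time (a new reading comes with each control period).
- optics.grab_frame(name): name is "side" or "top"; returns the picture (480x640x3 uint8, blue, green, red); there is no depth.
- optics.calibration(name): a dict with "fx", "fy", "cx", "cy" (pixels), "dist" ([k1, k2, p1, p2, k3] as OpenCV has them; the pictures are not rectified), "position" and "attitude" of the camera in the world. Camera axes: x right, y down, z forward; pixel columns grow to the right and rows downward; lengths in m; the calibration is good to about 2 mm. A picture is of the moment at which its call begins. calibration takes no time and is no camera call.
- sign_off(): hands the job in; it is judged then, once.
The state is a dict: "clock": time; "joint_positions": joint angles; "qd": joint speeds; "joint_efforts": joint torques, N m; "tcp_pos": TCP position; "tool_rot": TCP orientation; "force": force on the tool from outside, world axes, zero at the start; "ft_torque": the same for the moment, N m; "grip_width": finger opening in m; "finger_force": force on a finger pad.
Only numpy, scipy, OpenCV 4.12 (cv2) and the standard library are available. Lean on these libraries where they do the work, as an engineer would, in place of code of your own. Each camera call takes 0.05 s, during which the arm holds its last target. There are 200 camera calls.

## Working session

There is one attempt and no reset: what is moved stays moved. The work goes in short steps, Python scripts to look and compute and a tool call to move; the robot and the scene stay as the last step left them, time stands still between calls to the robot, and variables do not carry over. Pictures are saved under pics/ and viewed, at most 10 in all, crops included, and the job is handed in when it is done.

Besides the shell and the picture viewer there is one more tool, called after "Emit:" as name(argument=value, ...) on one line, values as JSON. step_arm: Moves the arm, as the interface text tells. Its arguments: {"type":"object","properties":{"steps":{"type":"array"}},"required":["steps"]}

```bash
mkdir -p pics; python3 - <<'E'
from station import bot, optics
import cv2
for n in("top","side"):
    cv2.imwrite(f"pics/{n}0.png",optics.grab_frame(n)); print(optics.calibration(n))
o=bot.get_obs(); print(o["clock"],o["tcp_pos"],o["tool_rot"],o["grip_width"])
E
```

```text
{'fx': 458.05438144477773, 'fy': 458.05438144477773, 'cx': 318.4154742770478, 'cy': 247.52724221408315, 'dist': array([-0.06891385,  0.        ,  0.        ,  0.        ,  0.        ]), 'position': array([ 0.29967069, -0.01257192,  1.46107093]), 'attitude': array([[ 0.01099162, -0.9842437 ,  0.17647527],
       [-0.99984275, -0.0083619 ,  0.01563816],
       [-0.01391609, -0.17661941, -0.98418084]])}
{'fx': 449.20074971449225, 'fy': 449.20074971449225, 'cx': 318.2651339863961, 'cy': 236.74312105109104, 'dist': array([-0.11289171,  0.        ,  0.        ,  0.        ,  0.        ]), 'position': array([ 0.06027878, -0.7948233 ,  0.66672874]), 'attitude': array([[ 0.8692915 , -0.27002719,  0.41402609],
       [-0.49410215, -0.45100434,  0.74327528],
       [-0.01397697, -0.85069407, -0.52547526]])}
0.1 [0.15078151 0.55424708 0.19201795] [[-9.64880620e-01  2.62687600e-01 -7.83875543e-04]
 [ 2.62688525e-01  9.64879499e-01 -1.51345806e-03]
 [ 3.58778776e-04 -1.66622146e-03 -9.99998547e-01]] 0.08539360205559872
```

View pics/top0.png

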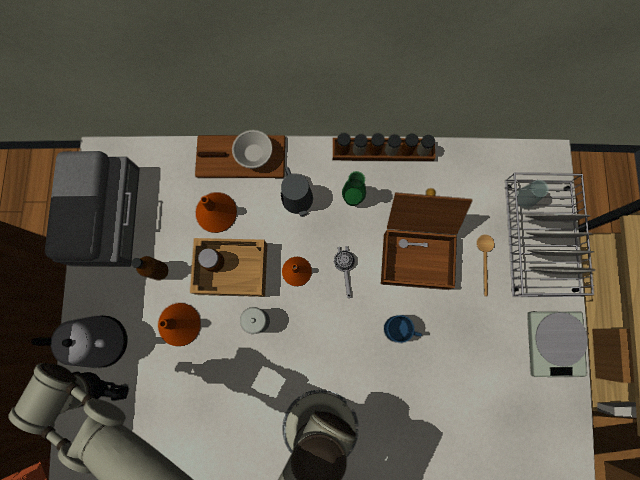

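View pics/side0.png

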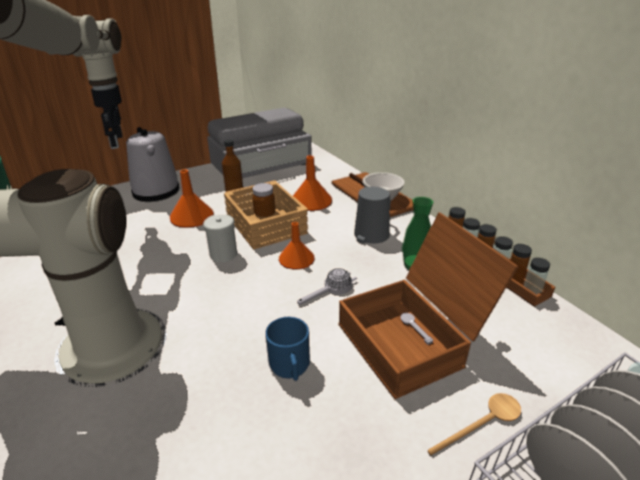

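The top view shows the smallest funnel near (296,270), the strainer dome at about (344,260) with its handle running to (349,297), the box near (420,258) with its flap behind it, and the crate near (230,267) with the jar at (208,258). Next I'll zoom in and measure.

```bash
cat > h.py <<'E'
import numpy as np, cv2
from station import bot, optics
def ray(n,uv):
    c=optics.calibration(n); K=np.array([[c["fx"],0,c["cx"]],[0,c["fy"],c["cy"]],[0,0,1]])
    p=cv2.undistortPoints(np.array(uv,float).reshape(-1,1,2),K,c["dist"])[:,0]
    d=np.c_[p,np.ones(len(p))]@np.array(c["attitude"]).T
    return np.array(c["position"]),d
def onz(n,uv,z):
    o,d=ray(n,uv); return o+d*((z-o[2])/d[:,2])[:,None]
def proj(n,P):
    c=optics.calibration(n); K=np.array([[c["fx"],0,c["cx"]],[0,c["fy"],c["cy"]],[0,0,1]])
    R=np.array(c["attitude"]).T
    return cv2.projectPoints(np.array(P,float).reshape(-1,1,3),cv2.Rodrigues(R)[0],-R@c["position"],K,c["dist"])[0][:,0]
def two(uvt,uvs):
    (a,d),(b,e)=ray("top",[uvt]),ray("side",[uvs]); d,e=d[0],e[0]
    s,t=np.linalg.lstsq(np.c_[d,-e],b-a,rcond=None)[0]
    return (a+s*d+b+t*e)/2, np.linalg.norm(a+s*d-b-t*e)
E
python3 - <<'E'
from h import *
t=cv2.imread("pics/top0.png"); s=cv2.imread("pics/side0.png")
cv2.imwrite("pics/ct.png",cv2.resize(t[180:310,180:480],None,fx=2.65,fy=2.65,interpolation=cv2.INTER_CUBIC))
cv2.imwrite("pics/cs.png",cv2.resize(s[170:400,215:500],None,fx=2.6,fy=2.6,interpolation=cv2.INTER_CUBIC))
for n,im in(("top",t),("side",s)):
    h=cv2.cvtColor(im,cv2.COLOR_BGR2HSV); m=cv2.inRange(h,(3,190,120),(12,255,255))
    for c in cv2.findContours(m,0,1)[0]:
        if cv2.contourArea(c)>150: print(n,cv2.boundingRect(c),cv2.minEnclosingCircle(c),cv2.contourArea(c))
E
```

```text
top (282, 260, 13, 25) ((289.0, 272.0), 12.16562557220459) 177.0
top (196, 198, 14, 33) ((204.5, 214.0), 16.37843894958496) 227.5
side (280, 222, 33, 46) ((295.1875, 245.125), 23.22833251953125) 561.0
side (171, 177, 30, 50) ((186.0, 201.8020782470703), 24.882694244384766) 610.5
side (294, 162, 37, 48) ((312.441162109375, 185.5), 23.750722885131836) 626.5
```

View pics/ct.png

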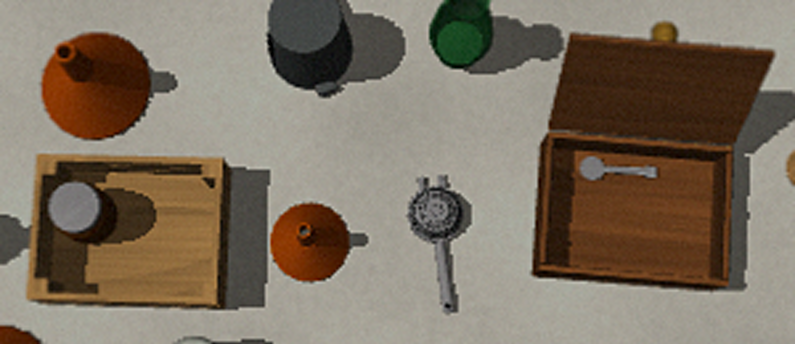

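View pics/cs.png

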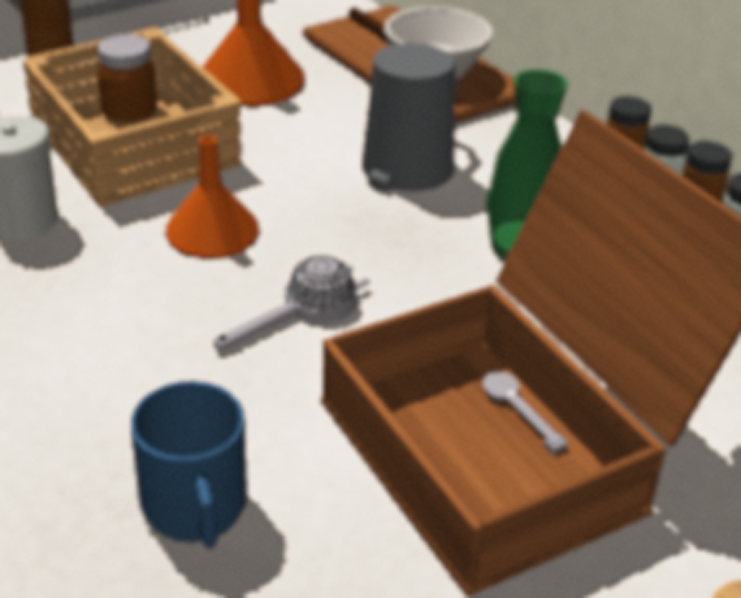

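The crops show, in top crop pixels, the funnel spout top at (305,229), the strainer dome at (436,210) with its handle end at (450,308), and the box and crate rims clearly. In the side crop the handle end is at (222,345).

```bash
python3 - <<'E'
from h import *
np.set_printoptions(precision=4,suppress=True)
T=lambda P:np.array(P,float)/2.65+[180-.3,180-.3]
S=lambda P:np.array(P,float)/2.6+[215-.3,170-.3]
def rep(n,c,z):
    P=onz("top",T(c),z); L=[np.linalg.norm(P[i]-P[(i+1)%4])for i in range(4)]
    e=(P[0]-P[1])+(P[3]-P[2]); print(n,P.mean(0),"sides",np.array(L),"yaw of y axis",np.degrees(np.arctan2(-e[0],e[1])))
rep("box",[(534,272),(728,284),(733,150),(545,135)],.07)
rep("crate",[(28,298),(222,303),(226,158),(38,155)],.08)
im=cv2.imread("pics/top0.png"); h=cv2.cvtColor(im,cv2.COLOR_BGR2HSV)
m=cv2.inRange(h,(0,140,40),(14,255,255)); m[:, :275]=0; m[:,325:]=0; m[:250]=0;m[300:]=0
c=max(cv2.findContours(m,0,1)[0],key=cv2.contourArea); print("fun",cv2.boundingRect(c),cv2.fitEllipse(c))
e=cv2.fitEllipse(c); print("mouth",onz("top",[e[0],(e[0][0]-e[1][0]/2,e[0][1]),(e[0][0]+e[1][0]/2,e[0][1])],0))
print("spout top",onz("top",T([(305,229)]),.108)); print("two",two(T([305,229])[0] if 0 else T((305,229)),S((209,138))))
print("str end",two(T((450,306)),S((222,344))), onz("top",T([(450,308)]),.012))
print("dome",two(T((436,208)),S((321,260))), onz("top",T([(436,210)]),.03))
print("handle root",onz("top",T([(441,243)]),.014))
for n,t,z in(("jar",(76,206),.085),("mug",(589,392),.09),("tin",(197,370),.112),("vasetop",(463,0),.185),("jugbase",(305,25),.13)):
    print(n,onz("top",T([t]),z))
k=bot.get_obs(); print(k["tcp_pos"])
# flap
print("flap edge",two(T((569,35)),S((583,112))),two(T((772,50)),S((741,205))))
E
```

```text
box [ 0.5166 -0.3013  0.07  ] sides [0.2237 0.1578 0.2212 0.1617] yaw of y axis -3.6322158109710556
crate [0.4886 0.2853 0.08  ] sides [0.2239 0.1683 0.2213 0.1673] yaw of y axis -0.6104441812691154
fun (282, 257, 30, 29) ((296.34405517578125, 271.00787353515625), (28.44673728942871, 28.91058349609375), 68.81251525878906)
mouth [[0.4844 0.0808 0.    ]
 [0.4839 0.1266 0.    ]
 [0.4848 0.035  0.    ]]
spout top [[0.4854 0.0788 0.108 ]]
two (array([0.4836, 0.0792, 0.1101]), np.float64(0.0031896902982552658))
str end (array([ 0.406 , -0.0888,  0.0096]), np.float64(0.003902053018725775)) [[ 0.4052 -0.0894  0.012 ]]
dome (array([ 0.5183, -0.0702,  0.0466]), np.float64(0.004115111354629736)) [[ 0.5203 -0.0718  0.03  ]]
handle root [[ 0.4828 -0.0785  0.014 ]]
jar [[0.5127 0.3461 0.085 ]]
mug [[ 0.3072 -0.2403  0.09  ]]
tin [[0.3266 0.1948 0.112 ]]
vasetop [[ 0.7299 -0.0949  0.185 ]]
jugbase [[0.7174 0.0821 0.13  ]]
[0.1508 0.5542 0.192 ]
flap edge (array([ 0.6802, -0.2049,  0.2165]), np.float64(0.0024693699125830568)) (array([ 0.6471, -0.4024,  0.2522]), np.float64(0.023169392920538347))
```

Emit:
step_arm(steps=[[8.5,0,0,-2.7,0],[8.5,0,0,-2.7,0],[8.5,0,0,-2.7,0],[8.5,-2.2,-1.8,0,0],[8.5,-2.2,-1.8,0,0],[8.5,-2.2,-1.8,0,0],[8.5,-2.2,-1.8,0,0],[8.5,-2.2,-1.8,0,0],[8.5,-2.2,-1.8,0,0],[8.5,-2.2,-1.8,0,0],[8.5,-2.2,-1.8,0,0],[8.5,-2.2,-1.8,0,0]])

```text
clock: 1.1
tcp_pos: [0.2998, 0.3451, 0.2735]
tool_rot: [[-0.965, 0.262, -0.001], [0.262, 0.965, -0.0], [0.0, -0.001, -1.0]]
force: [-0.6, 0.0, 0.0]
grip_width: 0.0849
finger_force: 0.0
```

Emit:
step_arm(steps=[[8.5,-2.2,-1.8,0,0],[8.5,-2.2,-1.8,0,0],[8.5,-2.2,-1.8,0,0],[8.5,-2.2,-1.8,0,0],[8.5,-2.2,-1.8,0,0],[8.5,-2.2,-1.8,0,0],[8.5,-2.2,-1.8,0,0],[8.5,-2.2,-1.8,0,0],[8.5,-2.2,-1.8,0,0],[8.5,-2.2,-1.8,0,0],[8.5,-2.2,-1.8,0,0],[8.5,0,0,0,0]])

```text
clock: 2.1
tcp_pos: [0.4827, 0.0881, 0.2731]
tool_rot: [[-0.964, 0.267, -0.001], [0.267, 0.964, -0.002], [0.0, -0.002, -1.0]]
force: [-0.1, -0.6, -0.6]
grip_width: 0.0851
finger_force: 0.0
```

```bash
cat >> h.py <<'E'
def delta(target,yaw=None):
    "tool-frame shift in cm to a world point, and turn in rad to bring tool y to a world yaw"
    o=bot.get_obs(); R=np.array(o["tool_rot"]); p=np.array(o["tcp_pos"])
    d=R.T@(np.array(target)-p)*100; y=np.degrees(np.arctan2(R[1,1],R[0,1]))
    print("t",round(o["clock"],2),"tcp",p.round(4),"yaw",y.round(1),"q6",round(float(o["joint_positions"][5]),1),"w",round(o["grip_width"],4),"F",np.round(o["force"],1),"shift cm",d.round(2),"" if yaw is None else ("turn",np.radians(y-yaw).round(3)))
E
python3 -c "
from h import *
delta((.484,.0795,.071))"
```

```text
t 2.1 tcp [0.4827 0.0881 0.2731] yaw 74.5 q6 -78.2 w 0.0851 F [-0.1 -0.6 -0.6] shift cm [-0.36 -0.76 20.21]
```

Emit:
step_arm(steps=[[8.5,-0.4,-0.8,2,0],[8.5,0,0,2.5,0],[8.5,0,0,2.5,0],[8.5,0,0,2.5,0],[8.5,0,0,2.5,0],[8.5,0,0,2.5,0],[8.5,0,0,2,0],[8.5,0,0,2,0],[8.5,0,0,1.2,0],[8.5,0,0,0.5,0],[8.5,0,0,0,0],[2,0,0,0,0]])

```text
clock: 3.1
tcp_pos: [0.483, 0.0833, 0.0723]
tool_rot: [[-0.965, 0.262, 0.0], [0.262, 0.965, 0.0], [-0.0, 0.0, -1.0]]
force: [-0.1, -0.6, -0.4]
grip_width: 0.0751
finger_force: 0.0
```

Emit:
step_arm(steps=[[0.5,0,0,0,0],[0.5,0,0,0,0],[0.5,0,0,0,0],[0.5,0,0,0,0],[0.5,0,0,0,0],[0.5,0,0,0,0],[0.5,0,0,0,0],[0.5,0,0,0,0]])

```text
clock: 3.77
tcp_pos: [0.4828, 0.0831, 0.0719]
tool_rot: [[-0.965, 0.263, -0.0], [0.263, 0.965, -0.0], [0.0, -0.0, -1.0]]
force: [0.1, -0.2, 0.3]
grip_width: 0.0049
finger_force: 0.0
```

The fingers closed on nothing, so I'll look.

```bash
python3 - <<'E'
from h import *
s=optics.grab_frame("side");t=optics.grab_frame("top")
a=cv2.resize(s[130:330,215:415],(600,600),interpolation=cv2.INTER_CUBIC);b=cv2.resize(t[200:350,230:280+0+0+0+0],(200,600),interpolation=cv2.INTER_CUBIC)
b=cv2.resize(t[200:350,280:330],(200,600),interpolation=cv2.INTER_CUBIC)
cv2.imwrite("pics/m1.png",np.hstack([a,b]))
delta((.484,.0795,.071)); print(proj("side",[(.483,.083,.072),(.484,.0795,.108),(.484,.0795,0)]))
E
```

```text
t 3.87 tcp [0.4828 0.0831 0.0719] yaw 74.8 q6 -79.2 w 0.0049 F [ 0.5 -0.1  0.1] shift cm [-0.21 -0.31  0.09] 
[[295.43586288 235.12168927]
 [295.84827436 223.32608452]
 [297.50980867 259.06168026]]
```

View pics/m1.png

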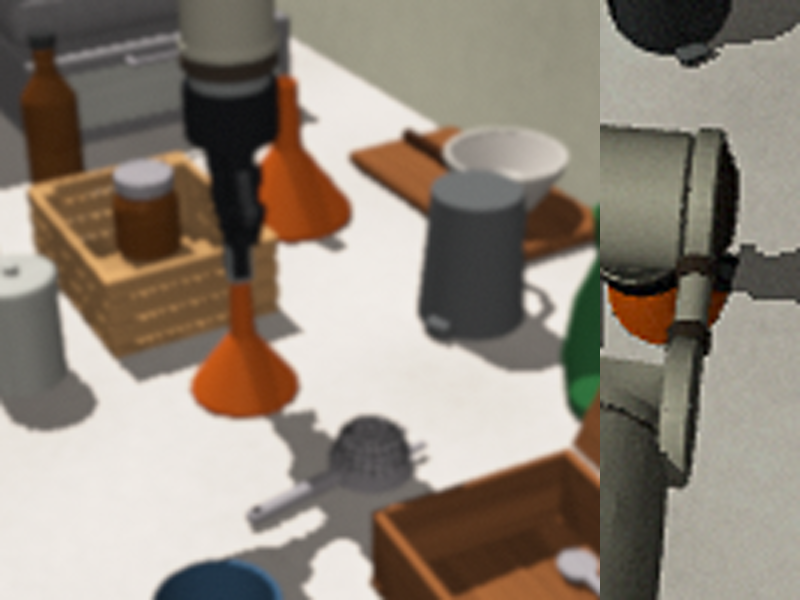

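```bash
python3 - <<'E'
from h import *
print("start tip expected side",proj("side",[(.1508,.5542,.192),(.1508,.5542,.205)]),proj("top",[(.1508,.5542,.205)]))
s=cv2.imread("pics/side0.png");t=cv2.imread("pics/top0.png")
a=cv2.resize(s[70:170,70:170],(400,400),interpolation=cv2.INTER_CUBIC);b=cv2.resize(t[340:440,60:160],(400,400),interpolation=cv2.INTER_CUBIC)
cv2.imwrite("pics/m2.png",np.hstack([a,b]))
E
```

```text
start tip expected side [[121.17579933 159.08831792]
 [120.19731864 154.95973719]] [[115.57947533 381.42778509]]
```

View pics/m2.png

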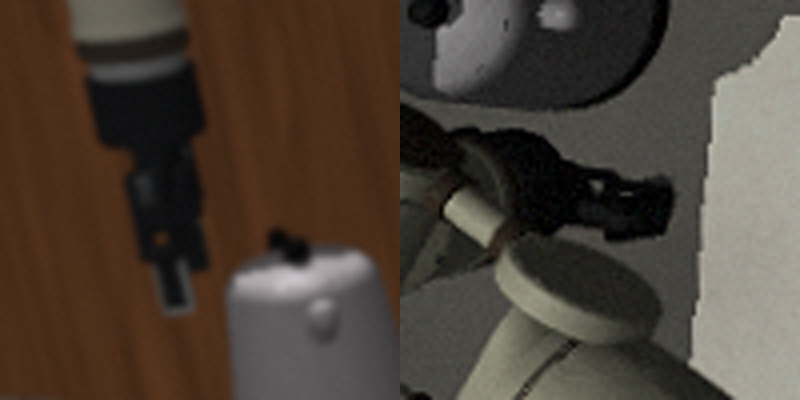

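The side crop shows the near fingertip at about side px (114.5,148), and in the top view the tip is near (128,391). Both differ from where the reported TCP projects. I'll lift the shut gripper clear and triangulate its tip.

Emit:
step_arm(steps=[[0,0,0,-2,0],[0,0,0,-2,0],[0,0,0,-2,0],[0,0,0,-2,0],[0,0,0,0,0],[0,0,0,0,0]])

```text
clock: 4.37
tcp_pos: [0.4837, 0.083, 0.1529]
tool_rot: [[-0.965, 0.263, 0.003], [0.263, 0.965, -0.0], [-0.003, 0.0, -1.0]]
force: [-1.0, 0.5, -1.3]
grip_width: -0.0
finger_force: 0.0
```

```bash
python3 - <<'E'
from h import *
s=optics.grab_frame("side");t=optics.grab_frame("top")
cv2.imwrite("pics/side2.png",s);cv2.imwrite("pics/top2.png",t)
a=cv2.resize(s[130:280,245:345],(400,600),interpolation=cv2.INTER_CUBIC);b=cv2.resize(t[220:320,250:350-33],(400,597),interpolation=cv2.INTER_CUBIC)[:600]
b=cv2.copyMakeBorder(b,0,3,0,0,0)
cv2.imwrite("pics/m3.png",np.hstack([a,b]))
o=bot.get_obs();p=np.array(o["tcp_pos"]);print(p,o["grip_width"],proj("side",[p]),proj("top",[p]), proj("side",[(.14,.515,.205)]),proj("top",[(.14,.515,.205)]))
E
```

```text
[0.48202624 0.0831184  0.15073165] -9.47857211593335e-05 [[293.76200467 207.77583439]] [[292.31191634 265.22656917]] [[118.35247206 159.96157274]] [[129.29383556 385.95627436]]
```

View pics/m3.png

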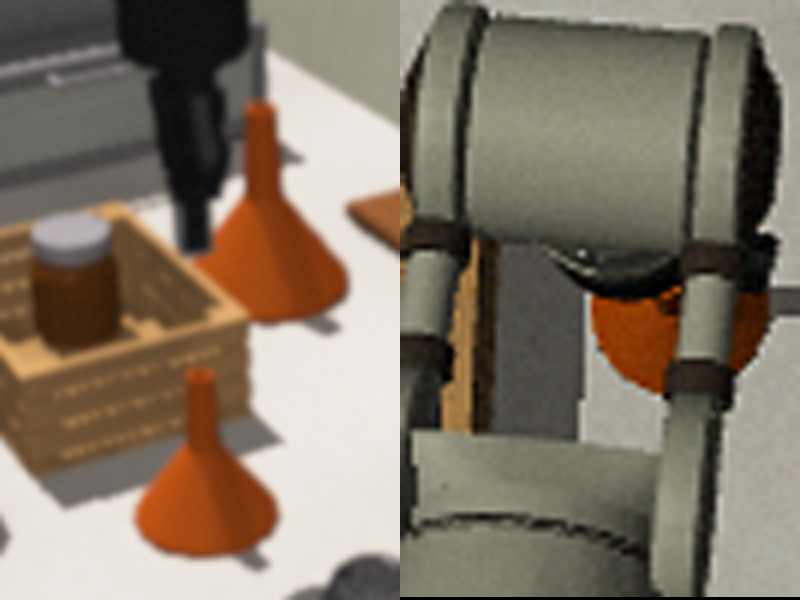

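```bash
python3 - <<'E'
from h import *
print("start near tip",two((128,391),(114.5,148)))
for z in(.17,.18,.19,.2): print(z,proj("side",[(.482,.083,z)]),proj("top",[(.482,.083,z)]))
# joint-based: nothing known; distance of behind-point at z=.151
print(onz("side",[(293.7,192.5)],.151))
E
```

```text
start near tip (array([0.13445958, 0.49946668, 0.24731016]), np.float64(0.004072022335808448))
0.17 [[293.44196045 200.77659015]] [[291.87951024 264.29871261]]
0.18 [[293.26763048 197.0832491 ]] [[291.62850589 263.80147057]]
0.19 [[293.09205249 193.35578221]] [[291.3736607  263.29660531]]
0.2 [[292.9152234  189.59389437]] [[291.11488598 262.78394049]]
[[0.52014285 0.15849807 0.151     ]]
```

The fingertips really stand about 41 mm higher than the reported TCP: 42 mm at the start pose and 41 mm here, and the column agrees. So the missed grip closed just above the spout. From here on I'll aim for a reported z of wanted tip height minus 0.041, and watch the force.

Emit:
step_arm(steps=[[8.5,-0.3,-0.3,0,0],[8.5,0,0,0,0],[8.5,0,0,0,0],[8.5,0,0,0,0],[8.5,0,0,0,0],[8.5,0,0,0,0],[8.5,0,0,0,0],[8.5,0,0,2,0],[8.5,0,0,2,0],[8.5,0,0,2,0],[8.5,0,0,2,0],[8.5,0,0,0,0]])

```text
clock: 5.47
tcp_pos: [0.4814, 0.0797, 0.068]
tool_rot: [[-0.965, 0.263, -0.008], [0.263, 0.965, 0.001], [0.008, -0.001, -1.0]]
force: [-1.0, -0.0, 0.6]
grip_width: 0.0848
finger_force: 0.0
```

Emit:
step_arm(steps=[[8.5,0,0,2,0],[8.5,0,0,1.5,0],[8.5,0,0,0.5,0],[8.5,0,0,0,0],[1,0,0,0,0],[1,0,0,0,0],[1,0,0,0,0],[1,0,0,0,0],[1,0,0,0,0],[1,0,0,0,0],[1,0,0,0,0],[1,0,0,0,0]])

```text
clock: 6.47
tcp_pos: [0.4855, 0.0796, 0.0324]
tool_rot: [[-0.965, 0.263, 0.001], [0.263, 0.965, 0.0], [-0.001, 0.001, -1.0]]
force: [0.7, 2.1, 2.8]
grip_width: 0.018
finger_force: 58.8
```

Emit:
step_arm(steps=[[1,0,0,-1.5,0],[1,0,0,-2.5,0],[1,0,0,-2.5,0],[1,0,0,-2.5,0],[1,0,0,-2.5,0],[1,0,0,0,0]])

```text
clock: 6.97
tcp_pos: [0.4882, 0.079, 0.1521]
tool_rot: [[-0.965, 0.263, 0.009], [0.263, 0.965, -0.001], [-0.009, 0.001, -1.0]]
force: [0.8, -1.4, -0.7]
grip_width: 0.0181
finger_force: 58.7
```

Emit:
step_arm(steps=[[1,0.5,1.9,0,0],[1,0.5,1.9,0,0],[1,0.5,2,0,0],[1,0.5,2,0,0],[1,0.5,2,0,0],[1,0.5,2,0,0],[1,0.5,2,0,0],[1,0.5,1.7,0,0],[1,0,0,0,0],[1,0,0,0,0]])

```text
clock: 7.8
tcp_pos: [0.4862, 0.2396, 0.1456]
tool_rot: [[-0.965, 0.261, -0.002], [0.261, 0.965, -0.001], [0.002, -0.002, -1.0]]
force: [0.0, 0.2, -0.2]
grip_width: 0.0179
finger_force: 58.9
```

```bash
python3 - <<'E'
from h import *
delta((.488,.238,.042))
s=optics.grab_frame("side"); h=cv2.cvtColor(s,cv2.COLOR_BGR2HSV); m=cv2.inRange(h,(3,190,110),(12,255,255))
for c in cv2.findContours(m,0,1)[0]:
    if cv2.contourArea(c)>100: print(cv2.boundingRect(c),cv2.contourArea(c))
t=optics.grab_frame("top")
cv2.imwrite("pics/m4.png",np.hstack([cv2.resize(s[110:260,200:340],(560,600),interpolation=cv2.INTER_CUBIC),cv2.resize(t[220:320,190:230],(240,600))]))
E
```

```text
t 7.8 tcp [0.4862 0.2396 0.1456] yaw 74.9 q6 -61.4 w 0.0179 F [ 0.   0.2 -0.2] shift cm [-0.24 -0.09 10.36] 
(251, 176, 32, 29) 513.0
(171, 170, 41, 57) 981.0
(294, 156, 37, 54) 796.0
```

View pics/m4.png

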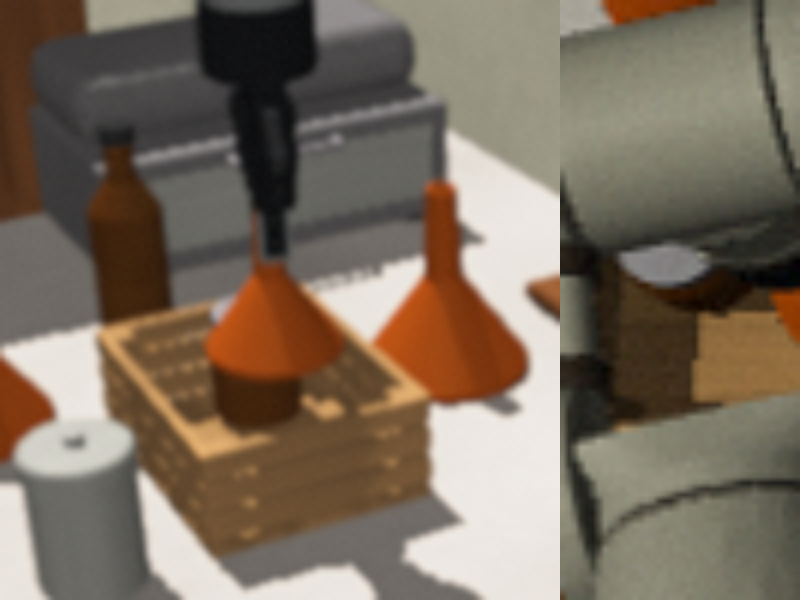

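The funnel hangs upright above the free half of the crate, with its mouth at about crop (272,345), clear of the jar. Lowering it now.

Emit:
step_arm(steps=[[1,-0.2,-0.1,1.5,0],[1,0,0,1.5,0],[1,0,0,1.5,0],[1,0,0,1.5,0],[1,0,0,1.5,0],[1,0,0,1.2,0],[1,0,0,0.8,0],[1,0,0,0.5,0],[1,0,0,0.2,0],[1,0,0,0,0],[1,0,0,0,0]])

```text
clock: 8.82
tcp_pos: [0.4893, 0.2381, 0.0456]
tool_rot: [[-0.965, 0.263, 0.001], [0.263, 0.965, 0.0], [-0.001, 0.001, -1.0]]
force: [-0.4, 0.6, -0.5]
grip_width: 0.0177
finger_force: 58.8
```

```bash
python3 - <<'E'
from h import *
delta((.488,.238,.0405))
E
```

```text
t 8.82 tcp [0.4893 0.2381 0.0456] yaw 74.8 q6 -61.6 w 0.0177 F [-0.4  0.6 -0.5] shift cm [ 0.12 -0.04  0.51]
```

Emit:
step_arm(steps=[[1,0,0,0.2,0],[1,0,0,0.2,0],[1,0,0,0,0],[2.2,0,0,0,0],[4.5,0,0,0,0],[4.5,0,0,0,0],[4.5,0,0,0,0],[4.5,0,0,0,0],[4.5,0,0,0,0]])

```text
clock: 9.57
tcp_pos: [0.4888, 0.238, 0.041]
tool_rot: [[-0.965, 0.263, 0.0], [0.263, 0.965, 0.0], [-0.0, 0.0, -1.0]]
force: [0.6, -0.5, -0.0]
grip_width: 0.0452
finger_force: 0.0
```

Emit:
step_arm(steps=[[4.5,0,0,-1,0],[4.5,0,0,-2,0],[4.5,0,0,-2.5,0],[4.5,0,0,-2.5,0],[4.5,0,0,-2.5,0],[4.5,0,0,-2.5,0]])

```text
clock: 10.07
tcp_pos: [0.4887, 0.238, 0.173]
tool_rot: [[-0.965, 0.263, 0.001], [0.263, 0.965, 0.0], [-0.001, 0.0, -1.0]]
force: [1.3, -0.0, -0.1]
grip_width: 0.0451
finger_force: 0.0
```

```bash
python3 - <<'E'
from h import *
np.set_printoptions(precision=3,suppress=True)
delta((.4715,-.0787,.10),98.5)
s=optics.grab_frame("side"); h=cv2.cvtColor(s,cv2.COLOR_BGR2HSV); m=cv2.inRange(h,(3,190,110),(12,255,255))
for c in cv2.findContours(m,0,1)[0]:
    if cv2.contourArea(c)>100: print(cv2.boundingRect(c),cv2.contourArea(c))
print("expected spout top, base",proj("side",[(.489,.238,.116),(.489,.238,.008)]))
E
```

```text
t 10.07 tcp [0.489 0.238 0.173] yaw 74.8 q6 -61.5 w 0.0451 F [ 1.3 -0.  -0.1] shift cm [ -6.66 -31.01   7.29] ('turn', np.float64(-0.414))
(171, 170, 41, 57) 980.0
(294, 156, 37, 54) 795.5
expected spout top, base [[271.09  195.692]
 [273.641 229.378]]
```

Emit:
step_arm(steps=[[4.5,-0.6,-2.6,0,0],[4.5,-0.6,-2.6,0,0],[4.5,-0.6,-2.6,0,0],[4.5,-0.6,-2.6,0,0],[4.5,-0.6,-2.6,0,0],[4.5,-0.6,-2.6,0,0],[4.5,-0.6,-2.6,0,0],[4.5,-0.6,-2.6,0,0],[4.5,-0.6,-2.6,0,0],[4.5,-0.6,-2.6,0,0],[4.5,-0.6,-2.6,0,0],[4.5,0,-2,0,0]])

```text
clock: 11.12
tcp_pos: [0.4723, -0.0768, 0.1718]
tool_rot: [[-0.965, 0.264, 0.001], [0.264, 0.965, -0.001], [-0.002, -0.001, -1.0]]
force: [-0.6, -0.3, 0.8]
grip_width: 0.0451
finger_force: 0.0
```

Emit:
step_arm(steps=[[4.5,0,0,1.5,-0.1],[4.5,0,0,1.5,-0.1],[4.5,0,0,1.5,-0.1],[4.5,0,0,1.5,-0.1],[4.5,0,0,1,0],[4.5,0,0,0,0],[4.5,0,0,0,0]])

```text
clock: 11.7
tcp_pos: [0.4719, -0.0745, 0.1011]
tool_rot: [[-0.991, -0.131, -0.0], [-0.131, 0.991, 0.0], [0.0, 0.0, -1.0]]
force: [-0.4, -0.3, 0.4]
grip_width: 0.0448
finger_force: 0.0
```

```bash
python3 - <<'E'
from h import *
np.set_printoptions(precision=3,suppress=True)
delta((.4715,-.0787,-.038),98.5)
cv2.imwrite("pics/top5.png",optics.grab_frame("top"));s=optics.grab_frame("side");cv2.imwrite("pics/side5.png",s)
cv2.imwrite("pics/m5.png",np.hstack([cv2.resize(s[200:320,270:370],(500,600),interpolation=cv2.INTER_CUBIC),cv2.resize(s[150:270,240:300],(300,600),interpolation=cv2.INTER_CUBIC)]))
E
```

```text
t 11.7 tcp [ 0.472 -0.074  0.101] yaw 97.6 q6 -121.1 w 0.0448 F [-0.4 -0.3  0.4] shift cm [ 0.09 -0.41 13.91] ('turn', np.float64(-0.016))
```

View pics/m5.png

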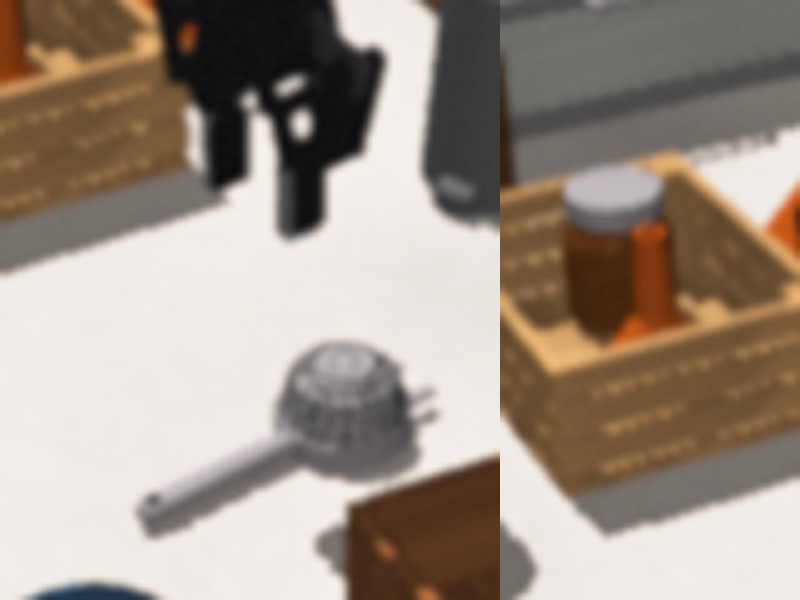

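The funnel stands upright beside the jar in the crate. The strainer is unmoved and the fingertips are at side px (330,247) and (315,238).

```bash
python3 - <<'E'
from h import *
np.set_printoptions(precision=1,suppress=True)
R=np.array(bot.get_obs()["tool_rot"]);p=np.array([.472,-.0745,0])
for z in(.13,.14,.15,.16): print(z,[proj("side",[p+[0,0,z]+s*.027*R[:,1]])[0] for s in(-1,1)])
E
```

```text
0.13 [array([330.2, 251.4]), array([315.2, 241. ])]
0.14 [array([330.2, 247.5]), array([315.1, 237.2])]
0.15 [array([330.2, 243.6]), array([315.1, 233.3])]
0.16 [array([330.2, 239.6]), array([315. , 229.5])]
```

Emit:
step_arm(steps=[[4.5,0.1,-0.4,1.5,0],[4.5,0,0,2,0],[4.5,0,0,2,0],[4.5,0,0,2,0],[4.5,0,0,2,0],[4.5,0,0,1.5,0],[4.5,0,0,0.5,0],[4.5,0,0,0,0]])

```text
clock: 12.47
tcp_pos: [0.4712, -0.0785, -0.0145]
tool_rot: [[-0.991, -0.133, -0.001], [-0.133, 0.991, 0.001], [0.001, 0.001, -1.0]]
force: [-0.1, 0.4, -0.3]
grip_width: 0.0449
finger_force: 0.0
```

Emit:
step_arm(steps=[[2.4,0,0,0,0],[2.4,0,0,0,0],[2.4,0,0,0,0],[2.4,0,0,0.6,0],[2.4,0,0,0.6,0],[2.4,0,0,0,0],[2.4,0,0,0.3,0],[2.4,0,0,0,0],[2.4,0,0,0,0]])

```text
clock: 13.22
tcp_pos: [0.4713, -0.0786, -0.0293]
tool_rot: [[-0.991, -0.134, -0.0], [-0.134, 0.991, 0.0], [0.0, 0.0, -1.0]]
force: [-0.1, 0.4, 0.4]
grip_width: 0.0242
finger_force: 0.0
```

```bash
python3 - <<'E'
from h import *
np.set_printoptions(precision=3,suppress=True)
delta((.4715,-.0787,-.034),98.5)
s=optics.grab_frame("side");R=np.array(bot.get_obs()["tool_rot"]);p=np.array([.4715,-.0787,0])
cv2.imwrite("pics/m6.png",cv2.resize(s[230:320,280:380],(800,600),interpolation=cv2.INTER_CUBIC))
for z in(0,.01,.02): print(z,[(proj("side",[p+[0,0,z]+q*.016*R[:,1]])[0]-[280,230])*[8,6.67] for q in(-1,1)])
E
```

```text
t 13.22 tcp [ 0.471 -0.079 -0.029] yaw 97.7 q6 -121.7 w 0.0242 F [-0.1  0.4  0.4] shift cm [-0.01 -0.01  0.47] ('turn', np.float64(-0.014))
0 [array([384.065, 445.957]), array([317.104, 400.957])]
0.01 [array([383.994, 423.539]), array([316.686, 378.748])]
0.02 [array([383.921, 400.879]), array([316.265, 356.305])]
```

View pics/m6.png

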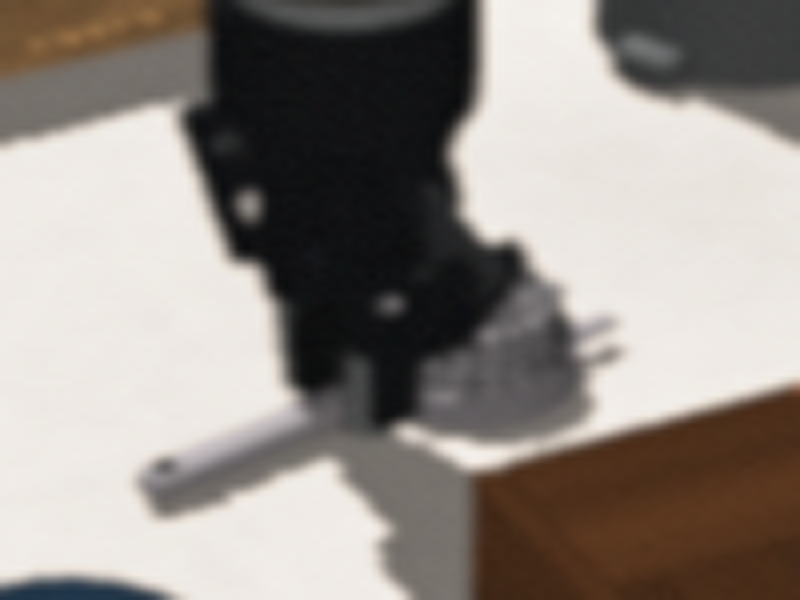

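The fingers straddle the handle, with the near tip at crop (385,428), about 8 mm above the shelf. I'll go 3 mm lower and close. That was the tenth and last picture to view, so later checks are numeric only.

Emit:
step_arm(steps=[[2.4,0,0,0.3,0],[2.4,0,0,0,0],[0.5,0,0,0,0],[0.5,0,0,0,0],[0.5,0,0,0,0],[0.5,0,0,0,0],[0.5,0,0,0,0]])

```text
clock: 13.85
tcp_pos: [0.4715, -0.0787, -0.032]
tool_rot: [[-0.991, -0.134, 0.0], [-0.134, 0.991, -0.0], [-0.0, -0.0, -1.0]]
force: [-1.2, 1.3, 1.4]
grip_width: 0.0112
finger_force: 60.3
```

Emit:
step_arm(steps=[[0.5,0,0,-1,0],[0.5,0,0,-1.5,0],[0.5,0,0,-2,0],[0.5,0,0,-2,0],[0.5,0,0,-2,0],[0.5,0,0,-2,0],[0.5,0,0,-2,0],[0.5,0,0,0,0]])

```text
clock: 14.52
tcp_pos: [0.4746, -0.08, 0.0977]
tool_rot: [[-0.991, -0.134, 0.008], [-0.134, 0.991, -0.003], [-0.007, -0.004, -1.0]]
force: [1.0, -0.6, 0.1]
grip_width: 0.0109
finger_force: 60.1
```

Emit:
step_arm(steps=[[0.5,0,0,0,0.11],[0.5,0,0,0,0.11],[0.5,0,0,0,0.11],[0.5,0,0,0,0.11],[0.5,0,0,0,0.11],[0.5,0,0,0,0.11],[0.5,0,0,0,0.11],[0.5,0,0,0,0.11],[0.5,0,0,0,0.11],[0.5,0,0,0,0.11],[0.5,0,0,0,0.11],[0.5,0,0,0,0.11]])

```text
clock: 15.52
tcp_pos: [0.471, -0.0784, 0.0922]
tool_rot: [[-0.37, 0.929, -0.001], [0.929, 0.37, 0.001], [0.001, -0.001, -1.0]]
force: [-0.3, 0.0, -0.4]
grip_width: 0.0108
finger_force: 60.1
```

Emit:
step_arm(steps=[[0.5,0,0,0,0.11],[0.5,0,0,0,0.11],[0.5,0,0,0,0.11],[0.5,0,0,0,0.11],[0.5,0,0,0,0.02],[0.5,0,0,0,0],[0.5,0,0,0,0]])

```text
clock: 16.1
tcp_pos: [0.4713, -0.0786, 0.0926]
tool_rot: [[0.072, 0.997, -0.001], [0.997, -0.072, 0.0], [0.0, -0.001, -1.0]]
force: [0.0, 0.7, -0.9]
grip_width: 0.0108
finger_force: 60.1
```

```bash
python3 -c "
from h import *
delta((.4877,-.2834,.0977),-4.4)"
```

```text
t 16.1 tcp [ 0.4713 -0.0786  0.0926] yaw -4.2 q6 -19.9 w 0.0108 F [ 0.   0.7 -0.9] shift cm [-20.31   3.12  -0.52] ('turn', np.float64(0.004))
```

Emit:
step_arm(steps=[[0.5,-2,0.3,0,0],[0.5,-2,0.3,0,0],[0.5,-2,0.3,0,0],[0.5,-2,0.3,0,0],[0.5,-2,0.3,0,0],[0.5,-2,0.3,0,0],[0.5,-2,0.3,0,0],[0.5,-2,0.3,0,0],[0.5,-2,0.3,0,0],[0.5,-2.3,0.4,0,0],[0.5,0,0,0,0],[0.5,0,0,0,0]])

```text
clock: 17.1
tcp_pos: [0.4871, -0.2842, 0.0927]
tool_rot: [[0.075, 0.997, -0.0], [0.997, -0.075, 0.0], [0.0, -0.0, -1.0]]
force: [-0.2, 0.8, -0.8]
grip_width: 0.0107
finger_force: 60.1
```

```bash
python3 - <<'E'
from h import *
np.set_printoptions(precision=1,suppress=True)
delta((.4877,-.2834,-.022),-4.4)
o=bot.get_obs();R=np.array(o["tool_rot"]);g=np.array(o["tcp_pos"])+[0,0,.032]  # strainer underside at grip
x=-R[:,0]*-1; x=-np.array([R[0,0],R[1,0],0])  # strainer x (to -y)
print("strainer x dir",x)
O=g+.052*x; pts={"dome":O+[0,0,.04],"lug":O+.047*x+[0,0,.008],"end":O-.12*x+[0,0,.0085]}
for n in("side","top"):
    im=optics.grab_frame(n);h=cv2.cvtColor(im,cv2.COLOR_BGR2HSV)
    c=proj(n,[v for v in pts.values()]);print(n,dict(zip(pts,c)))
    u0,v0=(c.min(0)-25).astype(int);u1,v1=(c.max(0)+25).astype(int)
    for nm,P in zip(pts,c):
        u,v=P.astype(int); print(nm); w=im[v-9:v+10:2,u-11:u+12:2].astype(int)
        print((w.max(2)-w.min(2)>35)*1000+w.mean(2).astype(int))
E
```

```text
t 17.1 tcp [ 0.5 -0.3  0.1] yaw -4.3 q6 -38.2 w 0.0107 F [-0.2  0.8 -0.8] shift cm [ 0.1  0.1 11.5] ('turn', np.float64(0.002))
strainer x dir [-0.1 -1.  -0. ]
side {'dome': array([403. , 297.4]), 'lug': array([416.8, 327.5]), 'end': array([367.2, 275.2])}
dome
[[  27   68   46 1044 1047 1047 1044 1046 1045 1061 1102 1138]
 [  29   64   40   38   44   43   38 1043 1044 1047 1059 1099]
 [  28   40   53   69   75   74   66   55   43   44 1047 1057]
 [  48   55   79   79   72   73   74   80   68   44   46 1044]
 [  58   61   82   76   81   84   81   73   80   63   52   46]
 [  63   62   74   78   76   80   72   73   80   66   63   54]
 [  72   71   70   71   72   73   71   75   69   69   65   64]
 [  73   67   71   77   73   68   68   78   80   76   67   73]
 [  85   73   73   66   82   77   83   81   75   81   78   82]
 [  73   87   90   84   87   82   92   84   91   88   87   71]]
lug
[[  80   91   88   84   86   80   76   60 1048 1045 1047 1046]
 [  87   90   92   90   85   79   80   76   60 1046 1045 1046]
 [  82   81   90   93  106  112 1091   87   83 1055 1046 1045]
 [  80   79   
[... 2124 characters left out ...]
]
 [  25 1025   79  113  121  116  105   31   34   76   75   74]]
end
[[1039 1063   30   32 1027   27 1069 1067 1069   36   29   32]
 [1034 1058   25   27   31   25 1065 1062 1059   58   75   66]
 [1034 1053   32   35   33   33 1068 1066 1068   88   96   78]
 [1033 1055   26   25   27   27 1065 1070   80  116  104   93]
 [1036 1049 1032 1028 1030   65  116   89  131  118  108  101]
 [1043 1045   27 1030 1031   87   58  137  130  122  118   66]
 [1046 1047   28   30   29   74  142  139  129  130   71  147]
 [1055   36   28   30   56  144  143  140  140   87   85  143]
 [1071   30   28   54  138  157  149  140  111   45  141  141]
 [1075   27   47  135  151  150  144  126   38  138  137  141]]
```

```bash
python3 - <<'E'
from h import *
np.set_printoptions(precision=4,suppress=True)
B=np.array([.5166,-.3013]);ax=np.array([.998,-.063]);ay=np.array([.063,.998])
P=onz("top",np.array([(592,168),(657,173)])/2.65+179.7,.013)[:,:2]-B
print("spoon in box",P@ax,P@ay)
# box check from side rim corners (crop px): near-left, near-right, far-right
Q=onz("side",np.array([(326,343),(474,522),(660,449),(494,290)])/2.6+[214.7,169.7],.07)
print(Q, Q.mean(0))
E
```

```text
spoon in box [0.0569 0.0564] [ 0.0431 -0.0361]
[[ 0.4437 -0.1939  0.07  ]
 [ 0.4306 -0.4     0.07  ]
 [ 0.5851 -0.4158  0.07  ]
 [ 0.6009 -0.2079  0.07  ]] [ 0.5151 -0.3044  0.07  ]
```

Emit:
step_arm(steps=[[0.5,0.1,0.7,0,0],[0.5,0,0,1.5,0],[0.5,0,0,1.5,0],[0.5,0,0,0,0]])

```text
clock: 17.53
tcp_pos: [0.493, -0.2804, 0.0599]
tool_rot: [[0.073, 0.997, -0.004], [0.997, -0.073, 0.004], [0.004, -0.004, -1.0]]
force: [0.2, 0.8, -1.5]
grip_width: 0.011
finger_force: 60.1
```

Emit:
step_arm(steps=[[0.5,0,0,1.2,0],[0.5,0,0,1.2,0],[0.5,0,0,1.2,0],[0.5,0,0,1.2,0],[0.5,0,0,1,0],[0.5,0,0,0.6,0],[0.5,0,0,0.4,0],[0.5,0,0,0,0],[0.5,0,0,0,0]])

```text
clock: 18.28
tcp_pos: [0.4945, -0.2832, -0.005]
tool_rot: [[0.075, 0.997, 0.0], [0.997, -0.075, -0.0], [-0.0, 0.0, -1.0]]
force: [-0.2, 0.4, -1.7]
grip_width: 0.0108
finger_force: 60.1
```

```bash
python3 -c "
from h import *
delta((.4950,-.2845,-.022),-4.4)"
```

```text
t 18.28 tcp [ 0.4945 -0.2832 -0.005 ] yaw -4.3 q6 -37.6 w 0.0108 F [-0.2  0.4 -1.7] shift cm [-0.13  0.06  1.7 ] ('turn', np.float64(0.002))
```

Emit:
step_arm(steps=[[0.5,0,0,0.5,0],[0.5,0,0,0.5,0],[0.5,0,0,0.3,0],[0.5,0,0,0.2,0],[0.5,0,0,0,0],[0.5,0,0,0,0]])

```text
clock: 18.78
tcp_pos: [0.4942, -0.2829, -0.0202]
tool_rot: [[0.075, 0.997, -0.0], [0.997, -0.075, 0.0], [0.0, -0.0, -1.0]]
force: [-0.3, -0.0, -0.5]
grip_width: 0.0109
finger_force: 60.1
```

Emit:
step_arm(steps=[[0.5,0,0,0.2,0],[0.5,0,0,0,0],[1.6,0,0,0,0],[2.8,0,0,0,0],[2.8,0,0,0,0],[2.8,0,0,0,0],[2.8,0,0,0,0],[2.8,0,0,0,0]])

```text
clock: 19.45
tcp_pos: [0.4944, -0.283, -0.022]
tool_rot: [[0.075, 0.997, 0.0], [0.997, -0.075, -0.0], [-0.0, 0.0, -1.0]]
force: [0.9, 0.4, 0.4]
grip_width: 0.0282
finger_force: 0.0
```

Emit:
step_arm(steps=[[2.8,0,0,-1,0],[2.8,0,0,-1.5,0],[2.8,0,0,-2,0],[2.8,0,0,-2.5,0],[2.8,0,0,-3,0],[2.8,0,0,-3,0],[2.8,0,0,-3,0],[2.8,0,0,-3,0],[2.8,0,0,-2,0],[2.8,0,0,0,0]])

```text
clock: 20.28
tcp_pos: [0.4968, -0.2852, 0.1948]
tool_rot: [[0.075, 0.997, 0.008], [0.997, -0.075, -0.007], [-0.007, 0.009, -1.0]]
force: [0.2, -0.7, 1.1]
grip_width: 0.0283
finger_force: 0.0
```

Emit:
step_arm(steps=[[2.8,3,0,0,0],[2.8,3,0,0,0],[2.8,3,0,0,0],[2.8,3,0,0,0],[2.8,3,0,0,0],[2.8,3,0,0,0],[2.8,3,0,0,0],[2.8,3,0,0,0],[2.8,0,0,0,0],[2.8,0,0,0,0]])

```text
clock: 21.12
tcp_pos: [0.5119, -0.0424, 0.1877]
tool_rot: [[0.072, 0.997, -0.001], [0.997, -0.072, -0.0], [-0.0, -0.001, -1.0]]
force: [-0.6, -0.4, 0.2]
grip_width: 0.0279
finger_force: 0.0
```

```bash
python3 - <<'E'
from h import *
np.set_printoptions(precision=4,suppress=True)
delta((.4950,-.2845,-.022))
B=np.array([.516,-.303]);ax=np.array([.998,-.063]);ay=np.array([.063,.998])
for n in("top","side"):
    im=optics.grab_frame(n); old=cv2.imread(f"pics/{n}0.png"); cv2.imwrite(f"pics/{n}9.png",im)
    poly=np.array([[*(B+a*ax+b*ay),.012] for a,b in((-.072,-.1),(.035,-.1),(.035,.1),(-.072,.1))])
    m=np.zeros(im.shape[:2],np.uint8); cv2.fillPoly(m,[proj(n,poly).astype(int)],255)
    sat=im.max(2).astype(int)-im.min(2); g=((sat<30)&(im.mean(2)>45)&(m>0)).astype(np.uint8)*255
    c=max(cv2.findContours(g,0,1)[0],key=cv2.contourArea); pts=np.argwhere(g)[:,::-1]
    P=onz(n,pts,.018)[:,:2]-B; X=np.c_[P@ax,P@ay]*1000
    print(n,len(pts),"box-frame mm min/max",X.min(0),X.max(0),"rect",cv2.minAreaRect(X.astype(np.float32)))
    # top: width profile along y
    print([(y,int((abs(X[:,1]-y)<5).sum())) for y in range(-95,100,10)])
E
```

```text
t 21.12 tcp [ 0.5119 -0.0424  0.1877] yaw -4.1 q6 -14.1 w 0.0279 F [-0.6 -0.4  0.2] shift cm [-24.27   0.07  20.97] 
top 327 box-frame mm min/max [-57.3727 -75.7821] [ 9.8347 87.4729] rect ((-15.412776947021484, 2.6004104614257812), (163.1448974609375, 65.443115234375), 75.39286804199219)
[(-95, 0), (-85, 0), (-75, 8), (-65, 14), (-55, 21), (-45, 40), (-35, 40), (-25, 50), (-15, 34), (-5, 26), (5, 16), (15, 11), (25, 11), (35, 11), (45, 12), (55, 9), (65, 9), (75, 9), (85, 6), (95, 0)]
side 982 box-frame mm min/max [-45.3551 -63.3276] [15.96   93.2889] rect ((-16.22726058959961, 15.476158142089844), (61.03362274169922, 156.44236755371094), 3.020012378692627)
[(-95, 0), (-85, 0), (-75, 0), (-65, 26), (-55, 85), (-45, 98), (-35, 102), (-25, 108), (-15, 112), (-5, 109), (5, 87), (15, 48), (25, 30), (35, 32), (45, 30), (55, 30), (65, 30), (75, 28), (85, 23), (95, 4)]
```

The strainer lies in the box from y = -76 to 87 mm and x = -57 to 10 mm in the box frame. That is well inside the walls, and both views agree it is flat. The funnel was already seen standing in the crate, and the gripper is clear, so I'm handing in.

```bash
python3 -c "
from station import sign_off
print(sign_off())"
```

```text
the job is handed in; nothing more can be done
None
```

I put the strainer flat in the tea box, stood the funnel mouth down in the crate beside the jam jar, and handed the job in at about 21 s; the hand-in returned no verdict.

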